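# Cover the test well and hold the measuring tweezers at the zeroing gap

## Robot

A 6-joint arm with a two-finger parallel gripper is mounted at the origin on the work surface. World frame = base frame: x ahead of the robot, y to its left, z up, the work surface at z = 0. Lengths are in m, angles in rad, forces in N, time in s.
With the tool pointing down it reaches from about 0.3 to 0.85 m from the base axis. Payload 4.2 kg.
Tool frame: the origin (TCP) lies midway between the tips of the shut fingers; the grasp point (between the pads) lies 19 mm behind it; z points along the fingers, y is the direction in which the jaws open and shut (so a half turn about z gives the same grasp; the last joint's range is limited). The gripper opens to 91 mm and grips with 3 to 60 N. Pads are 32 mm wide; open, the fingers measure 118 mm over their backs; the gripper's body (76 mm by 178 mm) begins 60 mm behind the grasp point.
Start: joints at [1.173, 0.32, 1.565, -0, 1.257, -0.02], TCP at [0.212, 0.534, 0.214] pointing down, gripper open.
Joint ranges: [-3.11, 3.11], [-0.84, 2.01], [0.21, 2.61], [-1.34, 4.49], [0.05, 2.63], [-2.56, 2.56]. Speed limits (rad/s): [2.57, 2.57, 3.14, 3.14, 3.14, 3.14].

## Interface

Orientations are given as a unit quaternion [x, y, z, w].
In Python, from plant import readout, snapshot, robot gives the robot as it stands.
- The arm moves only by the tool step_arm, never from a script. Its argument "series" is a list of rows, each an object of numbers: "x", "y", "z": the shift along the tool's x, y, z as a fraction of full scale; "rx", "ry", "rz": the turn, a rotation vector about the tool's x, y, z as a fraction of full scale. A call has 1 to 8 rows; each row is the pose to reach, as a shift and turn from the pose commanded when the call began, along the tool's axes at that moment; what a row does not reach only later rows make up. Full scale, the value 1, is 50 cm for a shift and 90 degrees for a turn. A row lasts 1/10 s, in which the tool goes at most 50 mm and 8.59 degrees, less where a joint would pass 70% of its speed; a pose out of reach is approached as far as the arm can. A call with a number of a shift or a turn outside -1 to 1 is refused whole. A call with a gripper value outside its range is refused whole. "grip" is the opening, from 0 (shut) to 1 (fully open), set as the call begins (left out, the last holds). The fingers move at their own pace and stop on an object; "grip_force" is the grip in N (left out, the last holds). Time passes only in rows, so rows that repeat a pose let the fingers close. It gives the time, the measured TCP pose, the force and the opening at its end, in the units of the state.
- readout.get_obs(): the state, without advancing time (a new reading comes with each control period).
- snapshot(name): name is "scene" or "top" or "wrist"; returns a dict with "color" (420x560x3 uint8, red, green, blue), "vertical_fov" (degrees; the focal length in pixels is half the picture's height over the tangent of half this angle, whatever the lens; pixels are square), "cx", "cy" (the principal point, pixels), "rvec" (rotation vector, rad) and "tvec" (3), from world to camera coordinates, as OpenCV has them. Camera axes: x right, y down, z forward; pixel columns grow to the right and rows downward; lengths in m; the calibration is good to about 2 mm. A picture is of the moment at which its call begins. There is no depth.
- robot.close_job(): hands the job in, once; it reports no verdict.
The state is a dict: "t": time; "qpos": joint angles; "joint_vel": joint speeds; "effort": joint torques, N m; "position": TCP position; "tcp_rot": TCP orientation; "contact_force": force on the tool from outside, world axes, zero at the start; "moment": the same for the moment, N m; "width": finger opening in m.
Only numpy, scipy, OpenCV 4.12 (cv2) and the standard library are available. Lean on these libraries where they do the work, as an engineer would, in place of code of your own. Each camera call takes 0.05 s, during which the arm holds its last target. There are 200 camera calls.

## Task

Get the component tester ready for its open-circuit zeroing: first set the round aluminium cover onto the test well so that it sits fully seated and level, and let go of it. Then pick up the measuring tweezers by their two rubber grip pads, raise them about 15 cm above the bench, squeeze them until the tips are 12 mm apart (the ribs on one arm then meet the line on the gauge tongue), and finish while still holding them up, still and steady, at that gap. Leave the other parts on the bench where they lie.

Things in the scene. Friction and masses are not known exactly. Their poses are not given: they have to be found in the camera images.
- well: the test well: an open round aluminium cup fixed to the bench, outer diameter 80 mm, bore 72 mm, 40 mm high, on a thin dark flange 98 mm across, a copper choke inside (its top 28 mm above the bench). Origin: centre of its underside, on the bench; z up
- well_rim (a point): centre of the well's mouth, at the height of its rim (40 mm above the bench)
- cover: loose aluminium cover, 90 g: disc 84 mm across, 5 mm thick; below it a plug 67 mm across, 6 mm deep, tapering to 60 mm; on top an upright round black knob, 22 mm across, 20 mm tall. Starts lying on its plug. Origin: centre of the plug's lower face, z up; disc underside at 6, knob from 11 to 31 mm. Seated, the disc lies on the rim, origin 6 mm below the rim's height
- tweezers: loose measuring tweezers, 70 g, 160 mm long, lying flat: grey case (50 x 34 x 18 mm) at the rear, two sprung arms forward. Origin: on the underside, midway between the two grip pads; x to the tips, y to the left arm, z up. Case from x = -100 to -50 mm, tips end at x = +60 mm. They balance at the pads. The arms spring open when released
- left_pad (a point): middle of the outer face of the left arm's black rubber grip pad (flat, 32 mm long, from the underside to 18 mm high). Pads are squeezed together along y. Over their outsides they measure 34 mm free, 24 mm (and parallel) at the marked 12 mm tip gap; each mm of squeeze closes the tips 2 mm. Takes about 1.5 N at first, 5 N at the mark
- right_pad (a point): the same on the right arm
- gauge_line (a point): black line across the white gauge tongue, which is fixed on the left arm 30 to 40 mm ahead of the pads' centre and crosses over the right arm; at the marked 12 mm gap the black ribs on top of the right arm are in line with it
- left_tip (a point): inner face of the left arm's tip, 8 mm above the tweezers' underside; the tip gap is the distance from this point to right_tip: 32 mm when free, 12 mm at the mark
- right_tip (a point): inner face of the right arm's tip, 8 mm above the tweezers' underside
- left_arm (a joint): turn of the left arm about its hinge (60 mm behind the grip pads' centre, 120 mm behind the tip), rad: 0 free, 0.083 at the marked gap if both arms are squeezed alike, 0.125 at its stop. Tip gap in mm = 32 - 120 x (left_arm + right_arm)
- right_arm (a joint): the same for the right arm
- fan: bystander: black axial fan, 80 x 80 x 28 mm, lying flat; origin at the centre of its underside
- resistor: bystander: finned aluminium power resistor, 84 x 34 x 25 mm; origin at the centre of its underside
- terminals: bystander: black terminal strip, 100 x 22 x 22 mm; origin at the centre of its underside
Things that resemble listed ones, but are neither listed nor needed, are in the scene too. What is shaped like the cover but pink is not meant.

How it is judged:
On the way, in this order (a step that is already met when the one before it is completed fails the run):
1. the cover sits on the well, seated, level and let go (horizontal distance between cover and well_rim below 0.005 m and z of cover in the frame of well_rim between -0.009 and -0.004 m and angle between cover's own z axis and vertical below 0.06 rad and contact force between the fingers and cover below 0.1 N), for 0.3 s.
2. the tweezers are held up with their tips steady at the marked gap (distance between left_tip and right_tip between 0.0095 and 0.0145 m and height (world z) of each of tweezers, left_tip, right_tip above 0.09 m and contact force between the fingers and left_arm above 1 N and contact force between the fingers and right_arm above 1 N and contact force between tweezers and cover below 0.1 N and contact force between tweezers and well below 0.1 N and linear speed of tweezers below 0.03 m/s and velocity of joint left_arm between -0.08 and 0.08 rad/s and velocity of joint right_arm between -0.08 and 0.08 rad/s), for 0.5 s.
At the end, for the whole second after the job is handed in: Cover seated on the well: within 5 mm of centre, origin 4 to 9 mm below the rim, tilt under 0.06 rad, let go. Fingers hold both tweezer arms (over 1 N each), tweezers over 90 mm up, clear of well and cover, still (0.03 m/s, arms 0.08 rad/s), tip gap 9.5 to 14.5 mm (all of step 1 and all of step 2); the arm keeps its last pose, push and grip.
It fails at once if bystander fan is pushed away (distance of fan from where it was at the start of the episode above 0.02 m).
It fails at once if bystander resistor is pushed away (distance of resistor from where it was at the start of the episode above 0.02 m).
It fails at once if bystander terminals is pushed away (distance of terminals from where it was at the start of the episode above 0.02 m).
It also fails if it takes over 64 s, if anything falls off the work surface, if the arm or the gripper's body presses on something with over 40 N, if the wrist force passes 120 N, or if a joint passes its speed limit or range.

## Working session

There is one attempt and no reset: what is moved stays moved. The work goes in short steps, Python scripts to look and compute and a tool call to move; the robot and the scene stay as the last step left them, time stands still between calls to the robot, and variables do not carry over. Pictures are saved under pics/ and viewed, about 8 in all and at most 12, crops included, and the job is handed in when it is done.

Besides the shell and the picture viewer there is one more tool, called in YAML: its name, and indented under it one key for each argument. step_arm: Moves the arm, as the interface text tells. Shift numbers are shares of 50 cm and turn numbers shares of 90 degrees, none past 1 either way. Its arguments: {"type":"object","properties":{"series":{"type":"array","items":{"type":"object","properties":{"x":{"type":"number","minimum":-1,"maximum":1},"y":{"type":"number","minimum":-1,"maximum":1},"z":{"type":"number","minimum":-1,"maximum":1},"rx":{"type":"number","minimum":-1,"maximum":1},"ry":{"type":"number","minimum":-1,"maximum":1},"rz":{"type":"number","minimum":-1,"maximum":1}}}},"grip":{"type":"number"},"grip_force":{"type":"number"}},"required":["series"]}

```bash
mkdir -p pics
cat > h.py <<'E'
import numpy as np, cv2
from plant import readout, snapshot, robot
def cam(s):
    R=cv2.Rodrigues(np.array(s["rvec"],float))[0]; t=np.array(s["tvec"],float)
    f=s["color"].shape[0]/2/np.tan(np.radians(s["vertical_fov"])/2)
    return R,t,f,s["cx"],s["cy"]
def ray(s,uv,z):
    R,t,f,cx,cy=cam(s); C=-R.T@t
    d=R.T@np.array([(uv[0]-cx)/f,(uv[1]-cy)/f,1]); return C+d*(z-C[2])/d[2]
def proj(s,p):
    R,t,f,cx,cy=cam(s); q=R@np.array(p)+t; return f*q[0]/q[2]+cx,f*q[1]/q[2]+cy
def save(s,n,scale=1,crop=None):
    im=s["color"][:,:,::-1]
    if crop: im=im[crop[1]:crop[3],crop[0]:crop[2]]
    cv2.imwrite("pics/"+n,cv2.resize(im,None,fx=scale,fy=scale,interpolation=cv2.INTER_CUBIC))
E
python3 - <<'E'
from h import *
import pickle
o=readout.get_obs(); print(o)
for n in("top","scene"):
    s=snapshot(n); pickle.dump(s,open(n+".pkl","wb")); save(s,n+"0.png",1.4); R,t,f,cx,cy=cam(s); print(n,-R.T@t,f,cx,cy,R.round(3).tolist())
E
```

```text
{'t': 0.0, 'qpos': array([ 1.17299479e+00,  3.20309577e-01,  1.56568691e+00, -1.65091146e-05,
        1.25739861e+00, -2.00335446e-02]), 'joint_vel': array([ 1.28535503e-03,  9.35010681e-05, -7.36028523e-04,  6.16405099e-04,
       -9.98914315e-04,  4.74502937e-04]), 'effort': array([ 5.88061394e-04, -4.12437844e+01, -2.31969184e+01,  7.25784805e-02,
        4.56587272e-02, -1.30205281e-04]), 'position': array([0.21191079, 0.53397639, 0.21310708]), 'tcp_rot': array([ 1.87760276e-01,  9.82214471e-01, -8.83251905e-04, -1.79234500e-04]), 'contact_force': array([ 0.25454244,  0.4498522 , -0.87811257]), 'moment': array([ 0.0056069 , -0.01178673,  0.03011692]), 'width': 0.09142117118472029}
top [0.33438917 0.00920028 0.93413817] 379.4748800039959 281.7514489208684 216.49070063727532 [[-0.002, -1.0, 0.004], [-0.977, 0.001, -0.215], [0.215, -0.005, -0.977]]
scene [ 0.7616855  -0.34358387  0.7825638 ] 424.68305141869064 281.79647360326425 214.57621126088824 [[0.808, 0.589, 0.012], [0.518, -0.701, -0.49], [-0.28, 0.402, -0.871]]
```

View pics/top0.png

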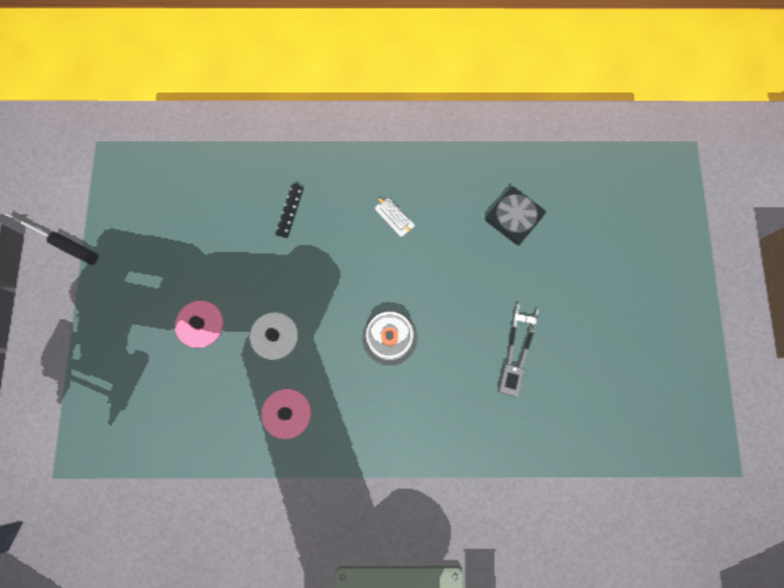

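View pics/scene0.png

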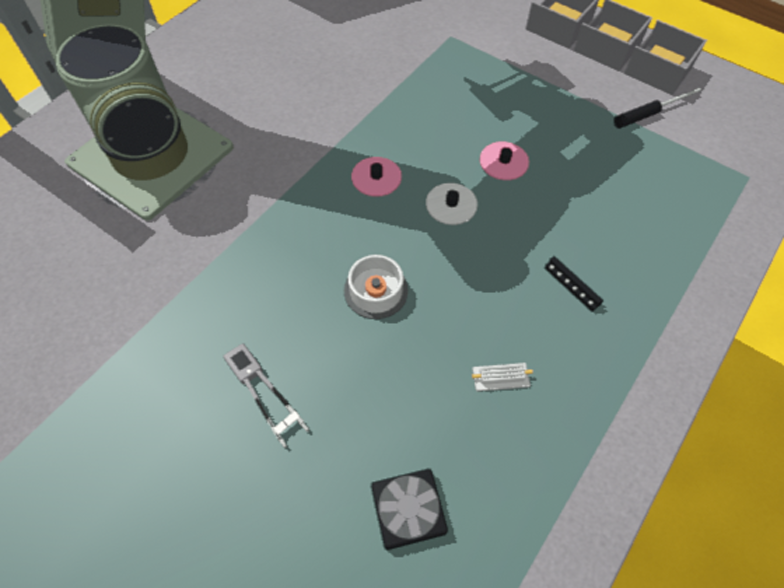

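Top view (×1.4): the grey cover is at (273,335), well at (389,336), and tweezers from the case at (511,380) to the tips near (526,305). The pink decoys are at (199,323) and (286,413). The scene view agrees. Next I measure them.

Run:
```python
from h import *
import pickle
S={n:pickle.load(open(n+".pkl","rb")) for n in("top","scene")}
for n,box in(("top",{"cover":(170,215,218,262),"well":(255,212,302,262),"tw":(345,205,395,290)}),("scene",{"cover":(298,125,346,165),"well":(240,175,300,232),"tw":(150,235,230,325)})):
    s=S[n]; hsv=cv2.cvtColor(s["color"],cv2.COLOR_RGB2HSV)
    for k,(a,b,c,d) in box.items():
        h=hsv[b:d,a:c]; im=s["color"][b:d,a:c].astype(int)
        m=((h[...,1]<45)&(h[...,2]>(90 if k!="well" else 120))).astype(np.uint8)
        cs,_=cv2.findContours(m,cv2.RETR_EXTERNAL,cv2.CHAIN_APPROX_NONE)
        for ct in sorted(cs,key=cv2.contourArea)[::-1][:3]:
            if cv2.contourArea(ct)<15: continue
            ct=ct+np.array([a,b])
            if k=="tw":
                M=cv2.moments(ct); uv=(M["m10"]/M["m00"],M["m01"]/M["m00"]); z=.018
                print(n,k,np.round(uv,1),cv2.contourArea(ct),ray(s,uv,z).round(4))
            else:
                z=.011 if k=="cover" else .040
                P=np.array([ray(s,p[0],z)[:2] for p in cv2.convexHull(ct)]).astype(np.float32)
                (c0,r)=cv2.minEnclosingCircle(P); e=cv2.fitEllipse(P*1000)
                print(n,k,np.round(c0,4),"d",round(2*r,4),"ell",np.round(e[0],1),np.round(e[1],1))
    if 1:
        a,b,c,d=box["cover"]; m=(hsv[b:d,a:c,2]<50).astype(np.uint8)
        N,L,st,ce=cv2.connectedComponentsWithStats(m)
        for i in range(1,N):
            if st[i,4]>15: print(n,"knob",st[i],ray(s,ce[i]+[a,b],.024).round(4))
print("TCP proj",[proj(S[n],[.212,.534,.213]) for n in S])
a=S["top"]["color"][205:290,340:400,::-1];b=S["scene"]["color"][235:325,150:230,::-1]
a=cv2.resize(a,(400,567),interpolation=2);b=cv2.resize(b,(400,450),interpolation=2)
o=np.zeros((567,800,3),np.uint8);o[:,:400]=a;o[:450,400:]=b;cv2.imwrite("pics/tw.png",o)
```

```text
top cover [0.4857 0.2226] d 0.165 ell [475.6 223.3] [114.9 182.5]
top well [0.4752 0.0173] d 0.0909 ell [475.7  16.8] [84.5 90. ]
top tw [365.7 267.4] 409.5 [ 0.4105 -0.1967  0.018 ]
top tw [374.7 227.2] 163.5 [ 0.5087 -0.2238  0.018 ]
top knob [21 21  7  7 38] [0.4794 0.2167 0.024 ]
scene cover [0.4791 0.2164] d 0.0911 ell [479.7 216.5] [87.6 90.8]
scene well [ 0.4615 -0.0095] d 0.144 ell [460.9 -10.8] [132.5 143.4]
scene tw [189.5 279.5] 7031.0 [ 0.4581 -0.2089  0.018 ]
scene knob [21 11  8 12 77] [0.4798 0.2159 0.024 ]
TCP proj [(np.float64(-14.667065220890834), np.float64(371.14955019013615)), (np.float64(309.7040396325683), np.float64(-48.04919462584357))]
```

View pics/tw.png

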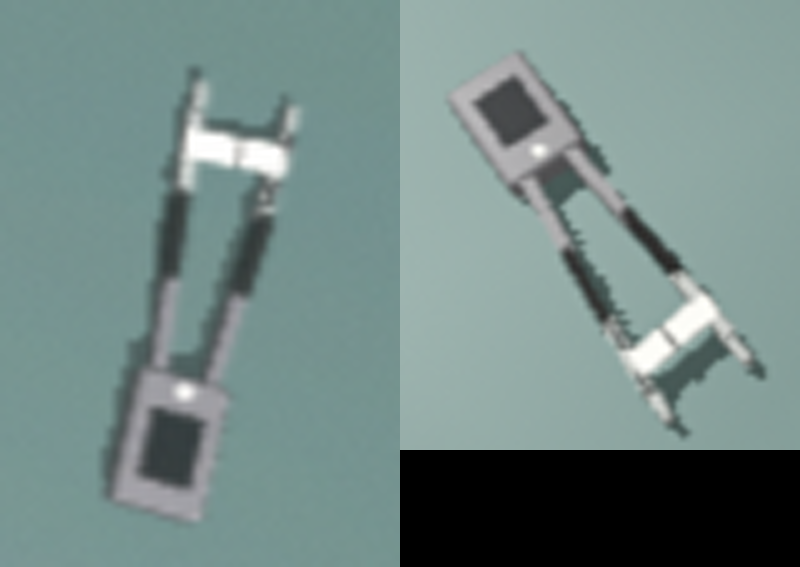

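Crop: left is the top view, with the pads centred at (172,235) and (253,255) and the case at (170,447). Right is the scene view, which matches. Next I move over the cover for a wrist look.

```bash
cat >> h.py <<'E'
from scipy.spatial.transform import Rotation as Ro
def mv(target,jaw=None,frompose=None):
    o=readout.get_obs(); R=Ro.from_quat(o["tcp_rot"]); p=o["position"] if frompose is None else frompose
    d=R.inv().apply(np.array(target)-p)/.5
    y=R.apply([0,1,0]); a=np.degrees(np.arctan2(y[1],y[0]))
    print("pos",o["position"].round(4),"jaw deg",a.round(2),"zaxis",R.apply([0,0,1]).round(4),"shift",d.round(4),"w",o["width"],"F",o["contact_force"].round(2),"t",o["t"])
    if jaw is not None: 
        rz=(-(jaw-a)+90)%180-90; print("rz",rz/90)
E
python3 - <<'E'
from h import *
import pickle
s=pickle.load(open("top.pkl","rb"))
mv([.48,.2165,.15])
for uv in((172,235),(253,255)): print(ray(s,(340+uv[0]/6.67,205+uv[1]/6.67),.018))
E
```

```text
pos [0.2119 0.534  0.2132] jaw deg 68.36 zaxis [-6.0e-04 -1.5e-03 -1.0e+00] shift [-0.7326 -0.3923  0.127 ] w 0.09146102880969424 F [-0.42 -0.47 -0.29] t 0.1
[ 0.47644801 -0.20022126  0.018     ]
[ 0.46901807 -0.22947573  0.018     ]
```

step_arm:
  series:
    - {"x": -0.088, "y": -0.047, "z": 0.015}
    - {"x": -0.176, "y": -0.094, "z": 0.03}
    - {"x": -0.264, "y": -0.141, "z": 0.045}
    - {"x": -0.352, "y": -0.188, "z": 0.06}
    - {"x": -0.44, "y": -0.236, "z": 0.075}
    - {"x": -0.528, "y": -0.283, "z": 0.09}
    - {"x": -0.616, "y": -0.33, "z": 0.105}
    - {"x": -0.7, "y": -0.375, "z": 0.12}
  grip: 0.6

```text
invalid input at $.series[0]: expected keys x, y, z, rx, ry, rz
```

step_arm:
  series:
    - {"x": -0.032, "y": -0.017, "z": 0.007}
    - {"x": -0.032, "y": -0.017, "z": 0.007}
    - {"x": -0.032, "y": -0.017, "z": 0.007}
    - {"x": -0.032, "y": -0.017, "z": 0.007}

```text
invalid input at $.series[0]: expected keys x, y, z, rx, ry, rz
```

Run:
```python
from h import *
s=snapshot("wrist"); save(s,"w1.png",1.4); R,t,f,cx,cy=cam(s); print(-R.T@t,f,R.round(3).tolist())
import pickle; pickle.dump(s,open("w1.pkl","wb"))
mv([.48,.2165,.15])
print([proj(s,p) for p in([.48,.2163,.011],[.475,.017,.04])])
```

```text
[0.14076211 0.56175722 0.38405495] 359.31789678839004 [[0.369, 0.929, -0.001], [0.895, -0.355, 0.268], [0.249, -0.1, -0.963]]
pos [0.212  0.5341 0.2133] jaw deg 68.35 zaxis [-5.0e-04 -1.2e-03 -1.0e+00] shift [-0.7326 -0.3925  0.1271] w 0.09111390448150179 F [-0.16 -0.16  0.24] t 0.15
[(np.float64(131.00195055622973), np.float64(452.9768129259853)), (np.float64(-15.200056681747697), np.float64(514.568024250862))]
```

View pics/w1.png

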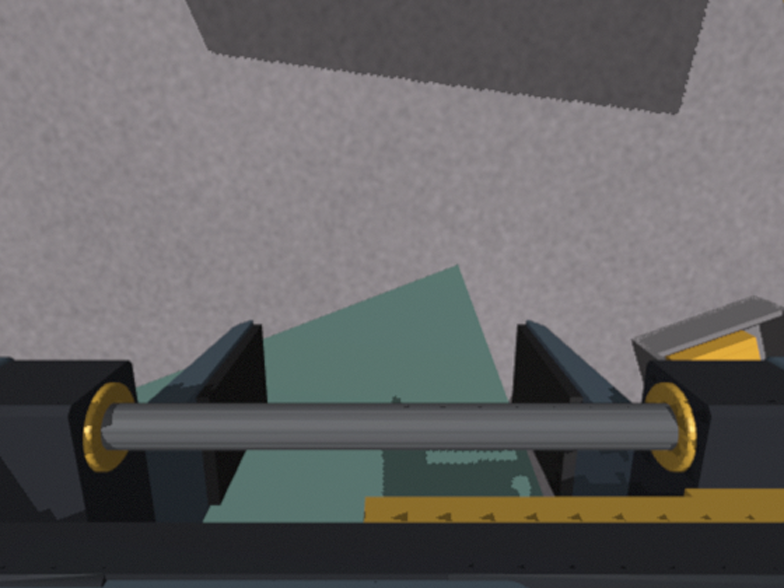

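The move was refused because every key is required. The wrist picture was taken at the start pose: the fingers are at (250,400) and (530,400), and there are no parts in view.

step_arm:
  series:
    - {"x": -0.088, "y": -0.047, "z": 0.015, "rx": 0, "ry": 0, "rz": 0}
    - {"x": -0.176, "y": -0.094, "z": 0.03, "rx": 0, "ry": 0, "rz": 0}
    - {"x": -0.264, "y": -0.141, "z": 0.045, "rx": 0, "ry": 0, "rz": 0}
    - {"x": -0.352, "y": -0.188, "z": 0.06, "rx": 0, "ry": 0, "rz": 0}
    - {"x": -0.44, "y": -0.236, "z": 0.075, "rx": 0, "ry": 0, "rz": 0}
    - {"x": -0.528, "y": -0.283, "z": 0.09, "rx": 0, "ry": 0, "rz": 0}
    - {"x": -0.616, "y": -0.33, "z": 0.105, "rx": 0, "ry": 0, "rz": 0}
    - {"x": -0.7, "y": -0.375, "z": 0.12, "rx": 0, "ry": 0, "rz": 0}
  grip: 0.6

```text
t: 0.95
position: [0.4682, 0.2305, 0.1539]
tcp_rot: [0.188, 0.982, 0.0, 0.0]
contact_force: [2.0, 0.9, -0.8]
width: 0.0546
```

step_arm:
  series:
    - {"x": -0.032, "y": -0.017, "z": 0.007, "rx": 0, "ry": 0, "rz": 0}
    - {"x": -0.032, "y": -0.017, "z": 0.007, "rx": 0, "ry": 0, "rz": 0}
    - {"x": -0.032, "y": -0.017, "z": 0.007, "rx": 0, "ry": 0, "rz": 0}
    - {"x": -0.032, "y": -0.017, "z": 0.007, "rx": 0, "ry": 0, "rz": 0}

```text
t: 1.35
position: [0.4783, 0.2193, 0.1508]
tcp_rot: [0.187, 0.982, 0.0, -0.0]
contact_force: [-0.3, 0.0, -0.2]
width: 0.0547
```

Run:
```python
from h import *
s=snapshot("wrist"); save(s,"w2.png",1.4); R,t,f,cx,cy=cam(s); print(-R.T@t)
import pickle; pickle.dump(s,open("w2.pkl","wb"))
mv([.4797,.2163,.0135])
print([np.round(np.array(proj(s,p))*1.4,1) for p in([.48,.2163,.011],[.475,.017,.04])])
```

```text
[0.40706204 0.24664877 0.32169551]
pos [0.4783 0.2195 0.1509] jaw deg 68.44 zaxis [ 1.e-04  4.e-04 -1.e+00] shift [-0.0049 -0.0051  0.2748] w 0.05444291103569372 F [ 0.37 -0.11 -0.63] t 1.4
[array([386.4, 279.7]), array([ 83.4, 399.1])]
```

View pics/w2.png

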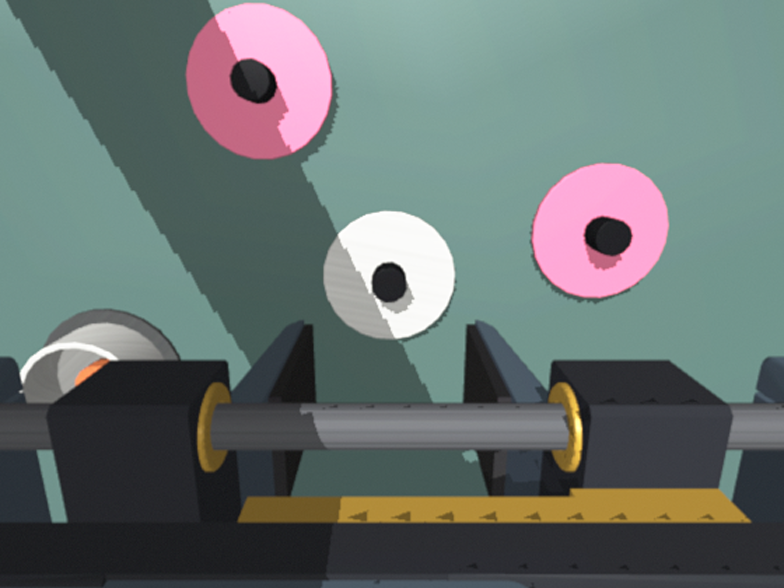

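Wrist view: the grey cover is at (389,275) and pink decoys at (259,80) and (600,230). The well is at lower left (100,350). I'll fit the disc here for a second measurement.

Run:
```python
from h import *
import pickle
s=pickle.load(open("w2.pkl","rb")); hsv=cv2.cvtColor(s["color"],cv2.COLOR_RGB2HSV)
m=np.zeros(hsv.shape[:2],np.uint8); m[140:250,225:330]=((hsv[140:250,225:330,1]<40)&(hsv[140:250,225:330,2]>100))
ct=max(cv2.findContours(m,0,1)[0],key=cv2.contourArea)
P=np.array([ray(s,p[0]+.0,.011)[:2]*1000 for p in cv2.convexHull(ct)]).astype(np.float32); print(cv2.fitEllipse(P),cv2.minEnclosingCircle(P))
m[:]=0; m[180:225,260:295]=hsv[180:225,260:295,2]<60
ct=max(cv2.findContours(m,0,1)[0],key=cv2.contourArea); M=cv2.moments(ct); print(ray(s,(M["m10"]/M["m00"],M["m01"]/M["m00"]),.024))
# well, top & scene: bright rim
for n,b in(("top",(250,208,306,266)),("scene",(240,172,300,235))):
    s=pickle.load(open(n+".pkl","rb"));c=s["color"][b[1]:b[3],b[0]:b[2]]; g=cv2.cvtColor(c,cv2.COLOR_RGB2HSV)
    m=((g[...,1]<30)&(g[...,2]>(190))).astype(np.uint8); ct=cv2.convexHull(np.vstack(cv2.findContours(m,0,1)[0]))
    P=np.array([ray(s,p[0]+np.array(b[:2]),.04)[:2]*1000 for p in ct]).astype(np.float32); print(n,cv2.fitEllipse(P),cv2.minEnclosingCircle(P))
    # copper choke top
    m=((g[...,0]<14)&(g[...,1]>110)).astype(np.uint8); N,L,st,ce=cv2.connectedComponentsWithStats(m); i=1+st[1:,4].argmax(); print("choke",ray(s,ce[i]+b[:2],.026),st[i])
```

```text
((478.8335266113281, 218.1920166015625), (84.50029754638672, 85.16546630859375), 87.74034118652344) ((478.8351745605469, 218.40478515625), 42.751258850097656)
[0.47876072 0.2183572  0.024     ]
top ((476.5325012207031, 14.232014656066895), (78.28207397460938, 80.39347839355469), 87.82965087890625) ((476.1231689453125, 14.110422134399414), 40.37997817993164)
choke [0.47550175 0.01405753 0.026     ] [23 26 11 13 89]
scene ((476.1031494140625, 14.10413646697998), (78.98318481445312, 79.4312744140625), 159.21983337402344) ((476.1600646972656, 14.03077507019043), 39.85969161987305)
choke [0.48199381 0.00730537 0.026     ] [ 22  25  14  15 126]
```

step_arm:
  series:
    - {"x": -0.002, "y": -0.002, "z": 0.09, "rx": 0, "ry": 0, "rz": 0}
    - {"x": -0.002, "y": -0.002, "z": 0.18, "rx": 0, "ry": 0, "rz": 0}
    - {"x": -0.002, "y": -0.002, "z": 0.24, "rx": 0, "ry": 0, "rz": 0}
    - {"x": -0.002, "y": -0.002, "z": 0.265, "rx": 0, "ry": 0, "rz": 0}
    - {"x": -0.002, "y": -0.002, "z": 0.274, "rx": 0, "ry": 0, "rz": 0}
    - {"x": -0.002, "y": -0.002, "z": 0.274, "rx": 0, "ry": 0, "rz": 0}
    - {"x": -0.002, "y": -0.002, "z": 0.274, "rx": 0, "ry": 0, "rz": 0}

```text
t: 2.1
position: [0.4807, 0.2179, 0.0152]
tcp_rot: [0.188, 0.982, 0.001, 0.001]
contact_force: [0.9, -0.1, -0.2]
width: 0.0547
```

step_arm:
  series:
    - {"x": 0, "y": 0, "z": 0, "rx": 0, "ry": 0, "rz": 0}
    - {"x": 0, "y": 0, "z": 0, "rx": 0, "ry": 0, "rz": 0}
    - {"x": 0, "y": 0, "z": 0, "rx": 0, "ry": 0, "rz": 0}
    - {"x": 0, "y": 0, "z": 0, "rx": 0, "ry": 0, "rz": 0}
    - {"x": 0, "y": 0, "z": 0, "rx": 0, "ry": 0, "rz": 0}
    - {"x": 0, "y": 0, "z": 0, "rx": 0, "ry": 0, "rz": 0}
  grip: 0
  grip_force: 20

```text
t: 2.7
position: [0.4797, 0.2172, 0.0139]
tcp_rot: [0.188, 0.982, 0.0, 0.0]
contact_force: [-0.0, 0.5, 1.5]
width: 0.0216
```

step_arm:
  series:
    - {"x": 0, "y": 0, "z": -0.04, "rx": 0, "ry": 0, "rz": 0}
    - {"x": 0, "y": 0, "z": -0.12, "rx": 0, "ry": 0, "rz": 0}
    - {"x": 0, "y": 0, "z": -0.16, "rx": 0, "ry": 0, "rz": 0}
    - {"x": 0, "y": 0, "z": -0.16, "rx": 0, "ry": 0, "rz": 0}

```text
t: 3.1
position: [0.4815, 0.218, 0.0964]
tcp_rot: [0.188, 0.982, 0.002, 0.003]
contact_force: [1.1, -0.4, -1.6]
width: 0.0214
```

Run:
```python
from h import *
mv([.4762,.0142,.094])
s=snapshot("wrist"); save(s,"w3.png",1)
```

```text
pos [0.4815 0.218  0.0964] jaw deg 68.36 zaxis [ 0.0059  0.0026 -1.    ] shift [-0.1405 -0.3828  0.0037] w 0.02139701456883872 F [ 1.11 -0.35 -1.59] t 3.1
```

View pics/w3.png

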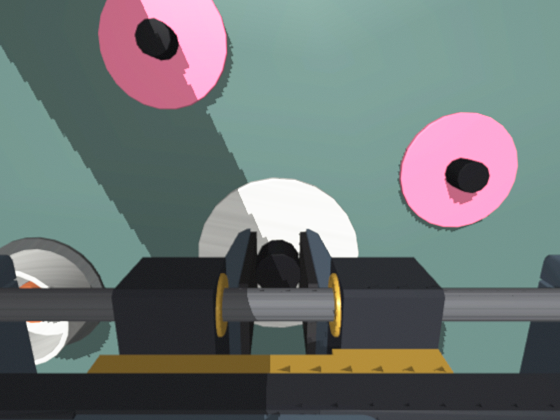

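The cover is held by its knob, with the disc centred at about (278,250) and level. Next I carry it over the well.

step_arm:
  series:
    - {"x": -0.025, "y": -0.067, "z": 0, "rx": 0, "ry": 0, "rz": 0}
    - {"x": -0.05, "y": -0.135, "z": 0, "rx": 0, "ry": 0, "rz": 0}
    - {"x": -0.076, "y": -0.203, "z": 0, "rx": 0, "ry": 0, "rz": 0}
    - {"x": -0.102, "y": -0.271, "z": 0, "rx": 0, "ry": 0, "rz": 0}
    - {"x": -0.125, "y": -0.335, "z": 0, "rx": 0, "ry": 0, "rz": 0}
    - {"x": -0.143, "y": -0.38, "z": 0, "rx": 0, "ry": 0, "rz": 0}
    - {"x": -0.143, "y": -0.38, "z": 0, "rx": 0, "ry": 0, "rz": 0}
    - {"x": -0.143, "y": -0.38, "z": 0, "rx": 0, "ry": 0, "rz": 0}

```text
t: 3.95
position: [0.475, 0.0141, 0.0924]
tcp_rot: [0.189, 0.982, 0.0, -0.001]
contact_force: [-0.6, 1.3, -0.9]
width: 0.021
```

Run:
```python
from h import *
s=snapshot("wrist"); import pickle; pickle.dump(s,open("w4.pkl","wb"))
s=snapshot("wrist"); save(s,"w4.png",1)
mv([.4762,.0142,.053])
z=readout.get_obs()["position"][2]-.0029
hsv=cv2.cvtColor(s["color"],cv2.COLOR_RGB2HSV)
m=((hsv[...,1]<35)&(hsv[...,2]>130)).astype(np.uint8); m[245:]=0; m[:,:180]=0; m[:,380:]=0
ct=max(cv2.findContours(m,0,1)[0],key=cv2.contourArea)
P=np.array([ray(s,p[0],z)[:2]*1000 for p in ct[:,:] if p[0,1]<240])
# keep outer arc: convex hull w/o chord; least squares circle
h=cv2.convexHull(P.astype(np.float32))[:,0]
A=np.c_[2*h,np.ones(len(h))]; b=(h**2).sum(1)
for _ in range(4):
    x=np.linalg.lstsq(A,b,rcond=None)[0]; r=np.sqrt(x[2]+x[0]**2+x[1]**2); e=abs(np.hypot(*(h-x[:2]).T)-r); k=e<max(1,np.median(e)*2); h=h[k];A=A[k];b=b[k]
print("disc",x[:2],2*r,len(h),ct.reshape(-1,2).min(0),ct.reshape(-1,2).max(0))
```

```text
pos [0.4754 0.015  0.0929] jaw deg 68.39 zaxis [-1.7e-03  5.0e-04 -1.0e+00] shift [-0.0022 -0.0008  0.0797] w 0.021322276779685095 F [-0.16  0.78 -0.58] t 4.05
disc [461.6996708   18.33036817] 73.78532493779818 16 [198 162] [357 244]
```

View pics/w4.png

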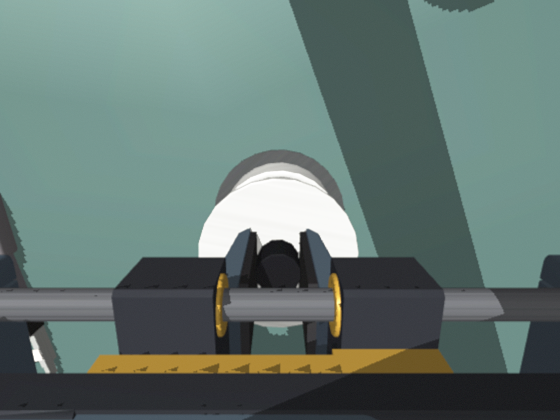

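Wrist view: the disc spans columns 199–357 with its back edge at row ~179. The well flange behind contaminates the fit, so I use just the disc's edges.

Run:
```python
from h import *
import pickle
s=pickle.load(open("w4.pkl","rb")); o=readout.get_obs(); z=.0929-.0029
l,r,t=[ray(s,p,z) for p in((198.5,250),(357.5,250),(278,179))]
print(np.linalg.norm(l-r)); fx=np.array([.93,-.367]); print("centre from back edge",t[:2]+.042*fx,"lr mid",(l+r)[:2]/2, "tcp",o["position"])
for row in (200,215,230):
    g=s["color"][row].astype(int); sat=g.max(1)-g.min(1); c=np.where((sat<25)&(g.min(1)>150))[0]; c=c[(c>190)&(c<365)]
    print(row,c.min(),c.max())
    a,b=ray(s,(c.min()-.5,row),z)[:2],ray(s,(c.max()+.5,row),z)[:2]; hc=np.linalg.norm(a-b)/2
    print((a+b)/2+fx*np.sqrt(max(0,.042**2-hc**2)),hc)
```

```text
0.08225973809731316
centre from back edge [0.47409858 0.01400531] lr mid [0.46966495 0.01561393] tcp [0.47542117 0.01496858 0.09286399]
200 221 334
[0.47360389 0.01389291] 0.02836505160568733
215 209 347
[0.47373302 0.01407998] 0.034985607493229216
230 202 354
[0.4741126  0.01390006] 0.038960102818029856
```

Run:
```python
from h import *
import pickle
s=pickle.load(open("w4.pkl","rb")); fx=np.array([.93,-.367])
print([tuple(s["color"][r,278]) for r in range(144,186,2)])
for z in (.002,.004): print(ray(s,(279,150.5),z)[:2]+.049*fx)
for r in (163,): print(r,ray(s,(279,r),.04)[:2]+.040*fx)
s=pickle.load(open("w2.pkl","rb")); print([ray(s,p,.003)[:2] for p in((75,222),)])
```

```text
[(np.uint8(121), np.uint8(154), np.uint8(147)), (np.uint8(122), np.uint8(153), np.uint8(147)), (np.uint8(120), np.uint8(154), np.uint8(147)), (np.uint8(96), np.uint8(109), np.uint8(106)), (np.uint8(102), np.uint8(102), np.uint8(102)), (np.uint8(102), np.uint8(104), np.uint8(103)), (np.uint8(102), np.uint8(104), np.uint8(105)), (np.uint8(105), np.uint8(106), np.uint8(105)), (np.uint8(102), np.uint8(105), np.uint8(102)), (np.uint8(121), np.uint8(123), np.uint8(122)), (np.uint8(201), np.uint8(200), np.uint8(196)), (np.uint8(196), np.uint8(195), np.uint8(191)), (np.uint8(198), np.uint8(199), np.uint8(194)), (np.uint8(203), np.uint8(203), np.uint8(198)), (np.uint8(255), np.uint8(255), np.uint8(255)), (np.uint8(253), np.uint8(253), np.uint8(252)), (np.uint8(226), np.uint8(227), np.uint8(223)), (np.uint8(199), np.uint8(200), np.uint8(195)), (np.uint8(253), np.uint8(253), np.uint8(252)), (np.uint8(248), np.uint8(248), np.uint8(246)), (np.uint8(249), np.uint8(249), np.uint8(248))]
[0.47709083 0.01365898]
[0.47688201 0.01373532]
163 [0.47194879 0.01554994]
[array([0.43282814, 0.03379238])]
```

step_arm:
  series:
    - {"x": -0.0055, "y": 0.0015, "z": 0.02, "rx": 0, "ry": 0, "rz": 0}
    - {"x": -0.0055, "y": 0.0015, "z": 0.05, "rx": 0, "ry": 0, "rz": 0}
    - {"x": -0.0055, "y": 0.0015, "z": 0.065, "rx": 0, "ry": 0, "rz": 0}
    - {"x": -0.0055, "y": 0.0015, "z": 0.075, "rx": 0, "ry": 0, "rz": 0}
    - {"x": -0.0055, "y": 0.0015, "z": 0.08, "rx": 0, "ry": 0, "rz": 0}
    - {"x": -0.0055, "y": 0.0015, "z": 0.085, "rx": 0, "ry": 0, "rz": 0}
    - {"x": -0.0055, "y": 0.0015, "z": 0.09, "rx": 0, "ry": 0, "rz": 0}
    - {"x": -0.0055, "y": 0.0015, "z": 0.09, "rx": 0, "ry": 0, "rz": 0}

```text
t: 4.85
position: [0.4787, 0.0139, 0.0487]
tcp_rot: [0.188, 0.982, 0.0, 0.0]
contact_force: [0.5, 0.6, -0.1]
width: 0.0212
```

step_arm:
  series:
    - {"x": 0, "y": 0, "z": 0, "rx": 0, "ry": 0, "rz": 0}
    - {"x": 0, "y": 0, "z": 0, "rx": 0, "ry": 0, "rz": 0}

```text
t: 5.05
position: [0.479, 0.0139, 0.0489]
tcp_rot: [0.188, 0.982, 0.0, 0.0]
contact_force: [-0.3, -0.3, -0.9]
width: 0.0213
```

step_arm:
  series:
    - {"x": 0, "y": 0, "z": 0.002, "rx": 0, "ry": 0, "rz": 0}
    - {"x": 0, "y": 0, "z": 0.003, "rx": 0, "ry": 0, "rz": 0}
    - {"x": 0, "y": 0, "z": 0.003, "rx": 0, "ry": 0, "rz": 0}

```text
t: 5.35
position: [0.479, 0.0139, 0.0479]
tcp_rot: [0.188, 0.982, 0.0, 0.0]
contact_force: [-1.3, 0.5, 4.6]
width: 0.0211
```

Contact at exactly the seated height (0.0479). I release and rise.

step_arm:
  series:
    - {"x": 0, "y": 0, "z": 0, "rx": 0, "ry": 0, "rz": 0}
    - {"x": 0, "y": 0, "z": 0, "rx": 0, "ry": 0, "rz": 0}
    - {"x": 0, "y": 0, "z": 0, "rx": 0, "ry": 0, "rz": 0}
    - {"x": 0, "y": 0, "z": 0, "rx": 0, "ry": 0, "rz": 0}
  grip: 0.6

```text
t: 5.75
position: [0.4787, 0.0139, 0.0471]
tcp_rot: [0.188, 0.982, 0.0, -0.0]
contact_force: [-0.5, -0.0, 0.2]
width: 0.0506
```

step_arm:
  series:
    - {"x": 0, "y": 0, "z": -0.05, "rx": 0, "ry": 0, "rz": 0}
    - {"x": 0, "y": 0, "z": -0.15, "rx": 0, "ry": 0, "rz": 0}
    - {"x": 0, "y": 0, "z": -0.25, "rx": 0, "ry": 0, "rz": 0}
    - {"x": 0, "y": 0, "z": -0.3, "rx": 0, "ry": 0, "rz": 0}
    - {"x": 0, "y": 0, "z": -0.3, "rx": 0, "ry": 0, "rz": 0}

```text
t: 6.25
position: [0.4813, 0.0139, 0.2012]
tcp_rot: [0.188, 0.982, 0.001, 0.004]
contact_force: [0.1, -0.6, -0.5]
width: 0.0545
```

Run:
```python
from h import *
mv([.472,-.214,.2])
for n,b in(("scene",(240,165,305,235)),("wrist",(190,110,370,260))):
    s=snapshot(n); c=s["color"][b[1]:b[3],b[0]:b[2]]; g=cv2.cvtColor(c,cv2.COLOR_RGB2HSV)
    m=((g[...,1]<30)&(g[...,2]>(150))).astype(np.uint8)
    ct=cv2.convexHull(max(cv2.findContours(m,0,1)[0],key=cv2.contourArea))
    P=np.array([ray(s,p[0]+np.array(b[:2]),.045)[:2]*1000 for p in ct]).astype(np.float32); print(n,cv2.fitEllipse(P))
    cv2.imwrite(f"pics/c_{n}.png",cv2.resize(c[:,:,::-1],(400,400*c.shape[0]//c.shape[1])))
a=cv2.imread("pics/c_scene.png");d=cv2.imread("pics/c_wrist.png");o=np.zeros((450,800,3),np.uint8);o[:a.shape[0],:400]=a;o[:d.shape[0],400:]=d;cv2.imwrite("pics/cov.png",o)
```

```text
pos [0.4813 0.0139 0.2012] jaw deg 68.36 zaxis [ 9.2e-03  1.0e-04 -1.0e+00] shift [-0.1509 -0.4305  0.0022] w 0.05447673285261067 F [ 0.06 -0.64 -0.46] t 6.25
scene ((477.783935546875, 11.556466102600098), (84.73486328125, 90.13968658447266), 176.7495880126953)
wrist ((476.6072998046875, 14.044269561767578), (83.6541748046875, 86.51180267333984), 68.51295471191406)
```

View pics/cov.png

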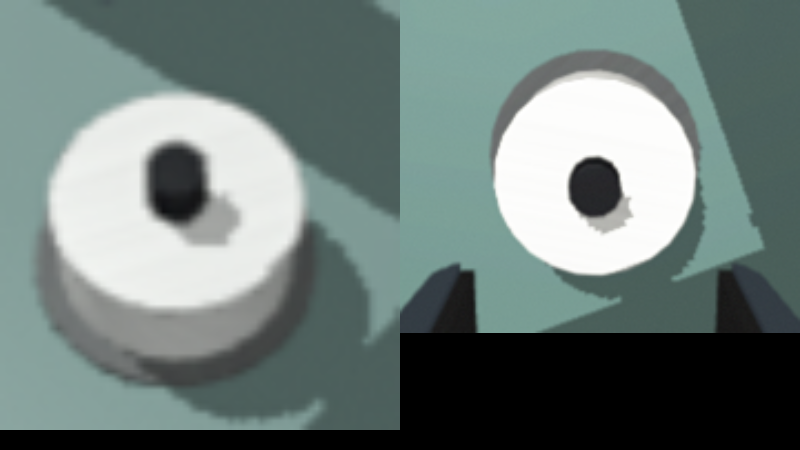

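The cover is seated flush and level in both views, with the knob upright. The wrist fit gives (0.4766,0.0140). Next I move to look at the tweezers.

step_arm:
  series:
    - {"x": -0.046, "y": -0.083, "z": 0.012, "rx": 0, "ry": 0, "rz": -0.014}
    - {"x": -0.092, "y": -0.166, "z": 0.024, "rx": 0, "ry": 0, "rz": -0.028}
    - {"x": -0.138, "y": -0.249, "z": 0.036, "rx": 0, "ry": 0, "rz": -0.042}
    - {"x": -0.18, "y": -0.325, "z": 0.048, "rx": 0, "ry": 0, "rz": -0.056}
    - {"x": -0.215, "y": -0.39, "z": 0.056, "rx": 0, "ry": 0, "rz": -0.07}
    - {"x": -0.236, "y": -0.427, "z": 0.06, "rx": 0, "ry": 0, "rz": -0.074}
    - {"x": -0.236, "y": -0.427, "z": 0.06, "rx": 0, "ry": 0, "rz": -0.074}
    - {"x": -0.236, "y": -0.427, "z": 0.06, "rx": 0, "ry": 0, "rz": -0.074}
  grip: 0.75

```text
t: 7.15
position: [0.5085, -0.2274, 0.1652]
tcp_rot: [0.131, 0.991, 0.001, -0.002]
contact_force: [0.2, 0.5, 0.4]
width: 0.0683
```

Run:
```python
from h import *
import pickle
snapshot("top"); s=snapshot("wrist"); pickle.dump(s,open("w5.pkl","wb")); save(s,"w5.png",1.4)
mv([.4727,-.2148,.2])
```

```text
pos [ 0.5091 -0.2267  0.1663] jaw deg 75.06 zaxis [-0.0019  0.0015 -1.    ] shift [ 0.0766  0.0044 -0.0673] w 0.06837366628511661 F [-0.34  0.44 -0.59] t 7.25
```

View pics/w5.png

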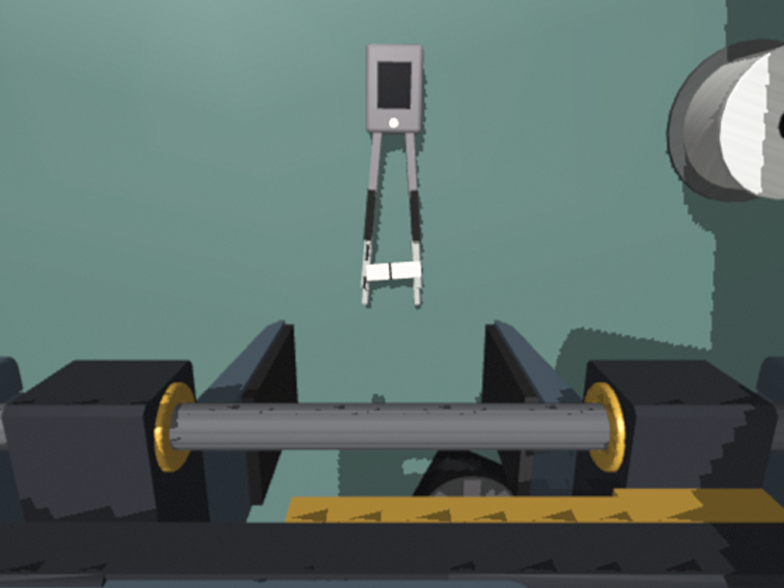

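Wrist view: the case centre is at (395,88), pads at (370,216) and (415,215), tips at (365,304) and (418,304). It is nearly aligned with the jaw. I'll compute the pose.

Run:
```python
from h import *
import pickle
s=pickle.load(open("w5.pkl","rb")); hsv=cv2.cvtColor(s["color"],cv2.COLOR_RGB2HSV); y0,y1,x0,x1=20,225,240,320
h=hsv[y0:y1,x0:x1]; m=((h[...,1]<40)&(h[...,2]>110)).astype(np.uint8)
# case
mc=m.copy(); mc[95-y0:]=0; ct=max(cv2.findContours(mc,0,1)[0],key=cv2.contourArea); r=cv2.minAreaRect(ct+np.array([x0,y0])); print("case",r, ray(s,r[0],.018)); C=ray(s,r[0],.018)
# pads: dark rows 136..172
md=((h[...,2]<65)).astype(np.uint8); md[:134-y0]=0; md[174-y0:]=0
N,L,st,ce=cv2.connectedComponentsWithStats(md); pads=[]
for i in range(1,N):
    if st[i,4]>40: q=ray(s,ce[i]+[x0,y0],.018); pads.append(q); print("pad",ce[i]+[x0,y0],st[i],q)
pads.sort(key=lambda q:q[0]); p=(pads[0]+pads[-1])/2; d=p-C
print("mid",p,"axis+90:",np.degrees(np.arctan2(d[1],d[0]))+90,np.linalg.norm(d),"pad sep",np.linalg.norm(pads[0]-pads[-1]),np.degrees(np.arctan2(*(pads[-1]-pads[0])[1::-1])))
tips=[ray(s,np.array(t)/1.4,.01) for t in((365,304),(418,304))]; print("tips",tips,"sep",np.linalg.norm(tips[0]-tips[1]))
t=sum(tips)/2; d=t-C; print("axis+90 by tips",np.degrees(np.arctan2(d[1],d[0]))+90,np.linalg.norm(d[:2]))
mv([p[0],p[1],.2])
```

```text
case ((281.5, 62.0), (62.0, 41.0), 90.0) [ 0.39994322 -0.19502152  0.018     ]
pad [263.83606557 153.        ] [ 20 116   8  35 183] [ 0.4683891  -0.22929744  0.018     ]
pad [296.12105263 154.06842105] [ 53 117   7  35 190] [ 0.476685   -0.20198523  0.018     ]
mid [ 0.47253705 -0.21564133  0.018     ] axis+90: 74.14314152000631 0.07546549139175769 pad sep 0.02854432810507316 73.10419771424631
tips [array([ 0.52688483, -0.2489932 ,  0.01      ]), array([ 0.53621173, -0.21425092,  0.01      ])] sep 0.03597245225468512
axis+90 by tips 74.4582753968811 0.1365997449197054
pos [ 0.5091 -0.2267  0.1663] jaw deg 75.06 zaxis [-0.0019  0.0015 -1.    ] shift [ 0.0764  0.0027 -0.0673] w 0.06837366628511661 F [-0.34  0.44 -0.59] t 7.25
```

The pose is consistent (case to pads 75.5 mm, expected 75). I approach with the grasp at (0.4726,-0.2155) and the jaw at 74.2°.

step_arm:
  series:
    - {"x": 0.04, "y": 0.003, "z": 0.05, "rx": 0, "ry": 0, "rz": 0.01}
    - {"x": 0.076, "y": 0.003, "z": 0.12, "rx": 0, "ry": 0, "rz": 0.01}
    - {"x": 0.076, "y": 0.003, "z": 0.2, "rx": 0, "ry": 0, "rz": 0.01}
    - {"x": 0.076, "y": 0.003, "z": 0.22, "rx": 0, "ry": 0, "rz": 0.01}
    - {"x": 0.076, "y": 0.003, "z": 0.22, "rx": 0, "ry": 0, "rz": 0.01}
    - {"x": 0.076, "y": 0.003, "z": 0.22, "rx": 0, "ry": 0, "rz": 0.01}

```text
t: 7.85
position: [0.4749, -0.217, 0.0586]
tcp_rot: [0.138, 0.99, -0.0, 0.001]
contact_force: [0.1, 0.2, -0.4]
width: 0.0682
```

Run:
```python
from h import *
mv([.4726,-.2155,.003],74.2)
```

```text
pos [ 0.4749 -0.217   0.0586] jaw deg 74.16 zaxis [ 0.0026 -0.0011 -1.    ] shift [0.0056 0.0016 0.1111] w 0.06821541937184676 F [ 0.07  0.22 -0.36] t 7.85
rz -0.00040873429184734453
```

step_arm:
  series:
    - {"x": 0.003, "y": 0.002, "z": 0.05, "rx": 0, "ry": 0, "rz": 0}
    - {"x": 0.003, "y": 0.002, "z": 0.09, "rx": 0, "ry": 0, "rz": 0}
    - {"x": 0.003, "y": 0.002, "z": 0.108, "rx": 0, "ry": 0, "rz": 0}
    - {"x": 0.003, "y": 0.002, "z": 0.108, "rx": 0, "ry": 0, "rz": 0}
    - {"x": 0.003, "y": 0.002, "z": 0.108, "rx": 0, "ry": 0, "rz": 0}
    - {"x": 0.003, "y": 0.002, "z": 0.108, "rx": 0, "ry": 0, "rz": 0}

```text
t: 8.45
position: [0.4733, -0.2159, 0.0044]
tcp_rot: [0.138, 0.99, -0.0, 0.001]
contact_force: [-1.4, -0.1, 0.0]
width: 0.0685
```

Run:
```python
from h import *
mv([.4726,-.2155,.003],74.2)
```

```text
pos [ 0.4733 -0.2159  0.0044] jaw deg 74.12 zaxis [ 0.0025 -0.0011 -1.    ] shift [0.0015 0.0005 0.0029] w 0.06847043953710627 F [-1.36 -0.14  0.02] t 8.45
rz -0.0009219210414686233
```

step_arm:
  series:
    - {"x": 0.001, "y": 0, "z": 0.002, "rx": 0, "ry": 0, "rz": 0}
    - {"x": 0.001, "y": 0, "z": 0.002, "rx": 0, "ry": 0, "rz": 0}
    - {"x": 0.001, "y": 0, "z": 0.002, "rx": 0, "ry": 0, "rz": 0}
    - {"x": 0.001, "y": 0, "z": 0.002, "rx": 0, "ry": 0, "rz": 0}
    - {"x": 0.001, "y": 0, "z": 0.002, "rx": 0, "ry": 0, "rz": 0}
    - {"x": 0.001, "y": 0, "z": 0.002, "rx": 0, "ry": 0, "rz": 0}
  grip: 0.3
  grip_force: 15

```text
t: 9.05
position: [0.4718, -0.2153, 0.0022]
tcp_rot: [0.138, 0.99, 0.0, 0.0]
contact_force: [1.1, -0.3, 0.5]
width: 0.0277
```

step_arm:
  series:
    - {"x": 0, "y": 0, "z": 0, "rx": 0, "ry": 0, "rz": 0}
    - {"x": 0, "y": 0, "z": 0, "rx": 0, "ry": 0, "rz": 0}

```text
t: 9.25
position: [0.4718, -0.2153, 0.0022]
tcp_rot: [0.138, 0.99, 0.0, 0.0]
contact_force: [1.0, 0.1, 1.1]
width: 0.0273
```

Position hold works (27.3 mm). I raise it gently by 150 mm.

step_arm:
  series:
    - {"x": 0, "y": 0, "z": -0.01, "rx": 0, "ry": 0, "rz": 0}
    - {"x": 0, "y": 0, "z": -0.03, "rx": 0, "ry": 0, "rz": 0}
    - {"x": 0, "y": 0, "z": -0.06, "rx": 0, "ry": 0, "rz": 0}
    - {"x": 0, "y": 0, "z": -0.1, "rx": 0, "ry": 0, "rz": 0}
    - {"x": 0, "y": 0, "z": -0.15, "rx": 0, "ry": 0, "rz": 0}
    - {"x": 0, "y": 0, "z": -0.2, "rx": 0, "ry": 0, "rz": 0}
    - {"x": 0, "y": 0, "z": -0.24, "rx": 0, "ry": 0, "rz": 0}
    - {"x": 0, "y": 0, "z": -0.27, "rx": 0, "ry": 0, "rz": 0}

```text
t: 10.05
position: [0.4721, -0.2155, 0.1395]
tcp_rot: [0.138, 0.99, -0.0, 0.001]
contact_force: [-0.3, 0.4, -1.2]
width: 0.0271
```

step_arm:
  series:
    - {"x": 0, "y": 0, "z": -0.02, "rx": 0, "ry": 0, "rz": 0}
    - {"x": 0, "y": 0, "z": -0.03, "rx": 0, "ry": 0, "rz": 0}
    - {"x": 0, "y": 0, "z": -0.03, "rx": 0, "ry": 0, "rz": 0}
    - {"x": 0, "y": 0, "z": -0.03, "rx": 0, "ry": 0, "rz": 0}

```text
t: 10.45
position: [0.4712, -0.2151, 0.1515]
tcp_rot: [0.138, 0.99, 0.0, -0.001]
contact_force: [0.2, -0.1, -0.7]
width: 0.0274
```

step_arm:
  series:
    - {"x": 0, "y": 0, "z": 0, "rx": 0, "ry": 0, "rz": 0}
    - {"x": 0, "y": 0, "z": 0, "rx": 0, "ry": 0, "rz": 0}
    - {"x": 0, "y": 0, "z": 0, "rx": 0, "ry": 0, "rz": 0}
    - {"x": 0, "y": 0, "z": 0, "rx": 0, "ry": 0, "rz": 0}
    - {"x": 0, "y": 0, "z": 0, "rx": 0, "ry": 0, "rz": 0}
    - {"x": 0, "y": 0, "z": 0, "rx": 0, "ry": 0, "rz": 0}
  grip: 0.265

```text
t: 11.05
position: [0.4717, -0.2153, 0.1521]
tcp_rot: [0.138, 0.99, 0.0, -0.0]
contact_force: [0.0, 0.2, -0.5]
width: 0.0241
```

Run:
```python
from h import *
import pickle
mv([.47,-.215,.15])
A=snapshot("scene"); B=snapshot("wrist"); T=snapshot("top"); pickle.dump((A,B,T),open("g.pkl","wb"))
o=readout.get_obs()["position"]; u=np.array(proj(A,o)); print(u,proj(B,o),proj(T,o))
x,y=(u-[60,55]).astype(int); c=A["color"][max(y,0):y+120,max(x,0):x+130,::-1]
tx,ty=(np.array(proj(T,o))-[50,60]).astype(int); d=T["color"][ty:ty+110,tx:tx+100,::-1]
im=np.zeros((520,800,3),np.uint8); a=cv2.resize(c,(400,400*c.shape[0]//c.shape[1]),interpolation=2); b=cv2.resize(d,(400,440),interpolation=2)
im[:a.shape[0],:400]=a; im[:440,400:]=b; cv2.imwrite("pics/g1.png",im); print(x,y,tx,ty)
```

```text
pos [ 0.4717 -0.2153  0.1521] jaw deg 74.11 zaxis [-0.e+00  2.e-04 -1.e+00] shift [ 0.0035 -0.0004  0.0043] w 0.024096261951051395 F [ 0.02  0.18 -0.55] t 11.05
[178.31625224 257.47225608] (np.float64(279.05132602323175), np.float64(261.8097307567576)) (np.float64(387.24047429339345), np.float64(232.5867118315583))
118 202 337 172
```

View pics/g1.png

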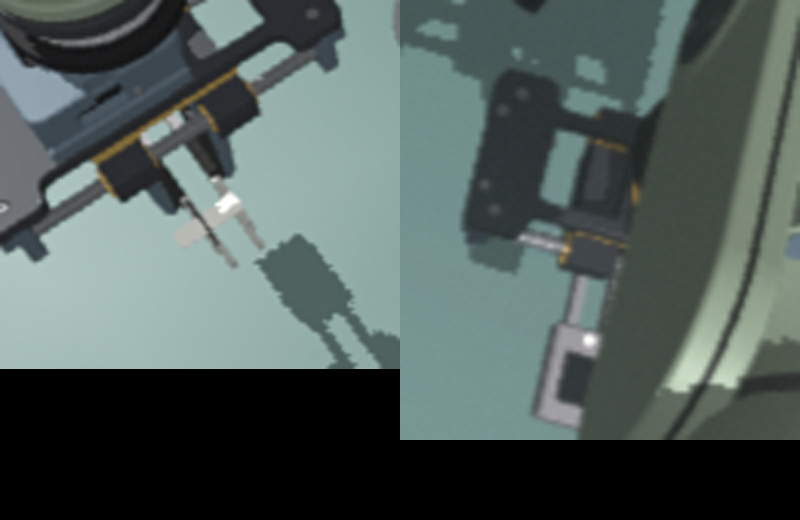

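The tweezers are held level. In the scene crop the tips are at about (233,265) and (262,245), with the gauge tongue across. I'll zoom in on the tips to measure the gap.

Run:
```python
from h import *
import pickle
A,B,T=pickle.load(open("g.pkl","rb")); c=A["color"][250:298,165:215,::-1]
cv2.imwrite("pics/g2.png",cv2.resize(c,(600,576),interpolation=2))
y=np.array([np.cos(np.radians(74.1)),np.sin(np.radians(74.1))]); x=np.array([y[1],-y[0]]); o=np.array([.4717,-.2153])
for L in(32,35,38,45,50,55,60):
  q=[]
  for w in(-10,-6,0,6,10): p=o+x*L/1000+y*w/1000; q.append(np.round((np.array(proj(A,[*p,.164 if L<45 else .160]))-[165,250])*12).astype(int).tolist())
  print(L,q)
```

```text
32 [[204, 277], [231, 260], [271, 233], [310, 206], [337, 189]]
35 [[216, 295], [243, 277], [283, 250], [323, 224], [349, 206]]
38 [[229, 312], [256, 294], [295, 267], [335, 241], [361, 223]]
45 [[263, 364], [290, 346], [330, 319], [369, 292], [395, 275]]
50 [[284, 393], [311, 375], [351, 348], [390, 321], [416, 303]]
55 [[305, 423], [332, 404], [371, 377], [411, 350], [437, 332]]
60 [[326, 452], [353, 434], [393, 406], [432, 379], [459, 361]]
```

View pics/g2.png

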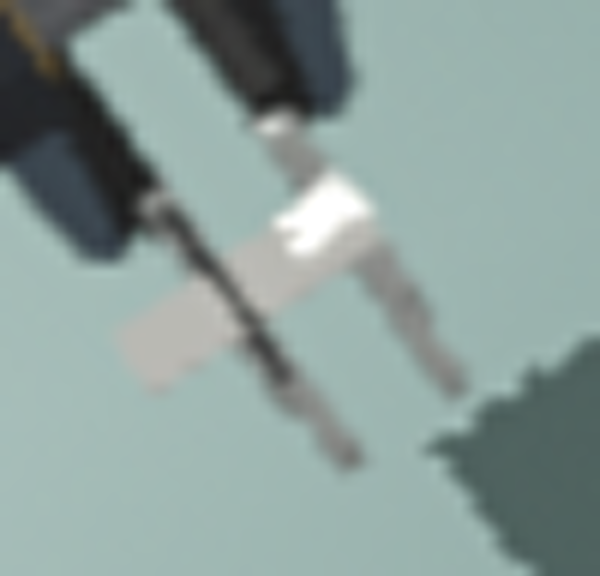

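The ribs and the gauge line form one continuous black line, running from (165,200) to (290,385). The tip centres are at (345,452) and (455,380), 16.3 mm apart. Less the ~4 mm arm thickness, the gap is about 12.3 mm. I'll hold, check once more and hand in.

step_arm:
  series:
    - {"x": 0, "y": 0, "z": 0, "rx": 0, "ry": 0, "rz": 0}
    - {"x": 0, "y": 0, "z": 0, "rx": 0, "ry": 0, "rz": 0}
    - {"x": 0, "y": 0, "z": 0, "rx": 0, "ry": 0, "rz": 0}
    - {"x": 0, "y": 0, "z": 0, "rx": 0, "ry": 0, "rz": 0}
    - {"x": 0, "y": 0, "z": 0, "rx": 0, "ry": 0, "rz": 0}
    - {"x": 0, "y": 0, "z": 0, "rx": 0, "ry": 0, "rz": 0}
    - {"x": 0, "y": 0, "z": 0, "rx": 0, "ry": 0, "rz": 0}
    - {"x": 0, "y": 0, "z": 0, "rx": 0, "ry": 0, "rz": 0}

```text
t: 12.0
position: [0.4717, -0.2153, 0.1521]
tcp_rot: [0.138, 0.99, 0.0, -0.0]
contact_force: [-0.2, -0.9, -0.5]
width: 0.0246
```

Run:
```python
from h import *
import pickle
A=pickle.load(open("g.pkl","rb"))[0]; N=snapshot("scene"); b=(slice(240,300),slice(160,220))
print("tip-region change",np.abs(A["color"][b].astype(int)-N["color"][b]).mean()); mv([.47,-.215,.15]); print(abs(readout.get_obs()["joint_vel"]).max())
robot.close_job()
```

```text
tip-region change 0.38212962962962965
pos [ 0.4717 -0.2153  0.1521] jaw deg 74.11 zaxis [ 0.e+00  1.e-04 -1.e+00] shift [ 0.0035 -0.0003  0.0043] w 0.023966845081641777 F [-0.11 -0.2  -0.76] t 12.05
0.002221512220575354
the job is handed in; nothing more can be done
```

The cover is on the test well and let go, and the job was handed in with the tweezers held up at about the marked gap. The run took about 12 s of the 64 s allowed.

- **Cover:** It met the rim at exactly the expected seated height. Pictures after release showed it flush and level. The wrist camera put its centre at (0.4766, 0.0140), against a measured well centre of (0.476, 0.014). The scene camera's rougher fit differed, at (0.4778, 0.0116), about 3 mm away. That fit's disc measured 85 x 90 mm instead of 84, so I trusted the wrist camera.
- **Tweezers:** I picked them up by the pads and raised them about 15 cm before squeezing. Finger opening read 24.0–24.6 mm over the pads (24 mm at the mark). The ribs lined up with the gauge line, and the tip gap came out at about 12.3 mm from one camera view. Between the two pictures taken about 1 s apart, nothing moved visibly at the tips.
- **Limits of the checks:** I had no direct reading of the finger force on each tweezer arm. I also did not re-measure the fan, resistor and terminals, but the arm was never near them at bench height.
- **Other:** My first two move calls were refused for missing keys, and nothing moved.

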